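# Bolt the red spares case shut

## Task

Two spares cases stand on the motorcycle workshop bench, one red and one grey, both with their lid bolts drawn back. Slide the bolt of the red case fully home through its brass keeper; leave the grey case's bolt as it is and do not shove or knock over the blue oil bottle.

Things in the scene. Friction and masses are not known exactly. Their poses are not given: they have to be found in the camera images.
- red_knob (a point): Centre of the flat top of the red case's bolt knob: black upright cylinder, 16 mm diameter, 148 mm above the table; its upper 35 mm stands clear. +y points along the bolt to the brass keeper, z up. Case: fixed steel box, 150 x 300 mm (long along y), two-leaf lid, lid top 90 mm above the table. Guide straps and keeper: 24 mm wide, up to 23 mm above the lid, ahead of and behind the knob.
- red_bolt (a joint): Travel of the red case's bolt, m: 0 drawn back, 0.055 at the stop, fully home; starts at 0 to 0.008. Grows as the knob moves along +y of red_knob. Tip 97 mm ahead of the knob's centre; keeper 20 mm long. Tip is at the keeper's mouth at 0.018, flush with its far face at 0.038, 17 mm out beyond it at the stop. About 3 N friction, no spring, stays where left.
- grey_knob (a point): Centre of the flat top of the black knob on the grey case's bolt, 148 mm above the table. This case is the same as the red one in all but paint; +y points along its bolt to its keeper. Its bolt also starts drawn back (0 to 8 mm of travel). Not to be moved.
- oil_bottle: Upright blue plastic bottle with a white cap, 64 mm diameter, 170 mm tall, loose on the table beyond the cases; origin at the centre of its underside, z up. Not to be shoved or knocked over.

How it is judged (in metres and radians):
At the end, for the whole second after the job is handed in: The red case's bolt is home and at rest: its travel is over 43 mm (12 mm short of the stop still counts), its tip right through the keeper. The grey case's bolt is within 10 mm of where it started, and the oil bottle stands upright (within 0.2 rad) within 40 mm of where it was (value of joint red_bolt above 0.043 m and velocity of joint red_bolt below 0.01 m/s and distance of grey_knob from where it was at the start of the episode below 0.01 m and distance of oil_bottle from where it was at the start of the episode below 0.04 m and angle between oil_bottle's own z axis and vertical below 0.2 rad); the robot touches nothing.
It fails at once if the grey case's bolt is moved by more than 10 mm (distance of grey_knob from where it was at the start of the episode above 0.01 m).
It fails at once if the oil bottle is shoved by more than 40 mm or tipped by more than 0.5 rad (distance of oil_bottle from where it was at the start of the episode above 0.04 m or angle between oil_bottle's own z axis and vertical above 0.5 rad).
It also fails if it takes over 26 s, if anything falls off the work surface, if the arm or the gripper's body presses on something with over 40 N, if the wrist force passes 120 N, or if a joint passes its speed limit or range.

## Robot

A 7-joint arm with a two-finger parallel gripper is mounted at the origin on the work surface. World frame = base frame: x ahead of the robot, y to its left, z up, the work surface at z = 0. Lengths are in m, angles in degrees, forces in N, time in s.
With the tool pointing down it reaches from about 0.4 to 0.85 m from the base axis. Payload 4.5 kg.
Tool frame: the origin (TCP) lies between the finger pads; the fingertips stand 17 mm ahead of it and the grasp point (between the pads) lies 2 mm behind it (bot.tip_extent is the distance from the TCP to the fingertips, in m); z points along the fingers, y is the line along which they close (so a half turn about z gives the same grasp; the last joint's range is limited). The gripper opens to 85 mm and grips with 20 to 120 N. Pads are 22 mm wide; open, the fingers measure 114 mm over their backs; the gripper's body (76 mm by 85 mm) begins 54 mm behind the grasp point. The pads swing forward as they close: fully open they stand 13 mm farther back than shut.
Start: joints at [75.161, 39.483, -11.15, 89.685, 9.013, 51.709, -12.324], TCP at [0.18, -0.598, 0.248] pointing down, gripper open.
Joint ranges: [-172.22, 172.22], [-26.19, 119.32], [-84.43, 86.54], [7.71, 146.69], [-57.33, 237.33], [2.42, 119.75], [-152.13, 152.13]. Speed limits (degrees/s): [147.25, 147.25, 180, 180, 180, 180, 180].

## Interface

Orientations are given as a 3x3 rotation matrix whose columns are the frame's x, y, z axes.
In Python, from workcell import status, camera, job_done, bot gives the robot as it stands. The module is installed in compiled form; this text tells all that it offers.
- The arm moves only by the shell command python3 -m pendant 'ROWS' [FORCE]. ROWS is JSON, a list that holds one entry, the list of rows, each a list of 7 numbers: the shift along the tool's x, y, z in mm, then the turn, a rotation vector about the tool's x, y, z in degrees, then the finger opening in mm, from 0 to 85.4. A call has exactly 10 rows; each row shifts and turns the commanded pose from where the row before left it, along the tool's axes as they then stand; what a row does not reach is not made up. A row lasts 1/8 s, in which the tool goes at most 62.5 mm and 10.7 degrees, less where a joint would pass 70% of its speed; a pose out of reach is approached as far as the arm can. A call is refused whole if a number of a shift passes 62.5 or a number of a turn 10.7, either way. A call with a gripper value outside its range is refused whole. The fingers move at their own pace and stop on an object; FORCE is the grip in N (left out, the last holds). Time passes only in rows, so rows that do not move let the fingers close, or fill a call up. It gives the time, the measured TCP pose, the force, the opening and the grip force at its end, in the units of the state.
- status.get_state(): the state, without advancing time (a new reading comes with each control period).
- camera(name): name is "side" or "top"; returns a dict with "pixels" (400x640x3 uint8, blue, green, red), "camera_matrix" (3x3 intrinsics, pixels), "cam_to_world" (4x4, takes a point from camera to world coordinates). Camera axes: x right, y up, looking along -z (the intrinsics and any distortion apply to the point x, -y, -z); pixel columns grow to the right and rows downward; lengths in m; the calibration is good to about 2 mm. A picture is of the moment at which its call begins. There is no depth.
- job_done(): hands the job in; it is judged then, once.
The state is a dict: "time_s": time; "joint_pos": joint angles; "dq": joint speeds; "effort": joint torques, N m; "eef_pos": TCP position; "tcp_rot": TCP orientation; "wrist_force": force on the tool from outside, world axes, zero at the start; "moment": the same for the moment, N m; "opening": finger opening in m; "finger_force": force on a finger pad.
Only numpy, scipy, OpenCV 4.12 (cv2) and the standard library are available. Lean on these libraries where they do the work, as an engineer would, in place of code of your own. Each camera call takes 0.05 s, during which the arm holds its last target. There are 200 camera calls.

## Working session

There is one attempt and no reset: what is moved stays moved. The work goes in short steps, Python scripts to look and compute and a shell command to move; the robot and the scene stay as the last step left them, time stands still between calls to the robot, and variables do not carry over. Pictures are saved under pics/ and viewed, at most 10 in all, crops included, and the job is handed in when it is done.

```bash
mkdir -p pics; python3 - <<'E'
from workcell import status,camera
import cv2,numpy as np,pickle
d={}
for n in("top","side"):
    c=camera(n);d[n]=c;cv2.imwrite(f"pics/{n}0.png",c["pixels"]);print(n,c["camera_matrix"].tolist(),np.round(c["cam_to_world"],3).tolist(),[k for k in c])
pickle.dump(d,open("d0.pkl","wb"))
s=status.get_state();print(s["time_s"],s["eef_pos"],np.round(s["tcp_rot"],3).tolist(),s["opening"])
E
```

```text
top [[430.94094582656186, 0.0, 318.7401910838965], [0.0, 430.94094582656186, 196.6987290407105], [0.0, 0.0, 1.0]] [[-0.024, 0.985, -0.17, 0.466], [-1.0, -0.024, 0.002, -0.063], [-0.002, 0.17, 0.985, 1.046], [0.0, 0.0, 0.0, 1.0]] ['pixels', 'camera_matrix', 'cam_to_world']
side [[462.88348846179395, 0.0, 314.543627692242], [0.0, 462.88348846179395, 201.71570613448733], [0.0, 0.0, 1.0]] [[0.988, 0.129, -0.081, 0.572], [-0.152, 0.768, -0.623, -0.584], [-0.018, 0.628, 0.778, 0.722], [0.0, 0.0, 0.0, 1.0]] ['pixels', 'camera_matrix', 'cam_to_world']
0.1 [ 0.18021037 -0.59787857  0.24756173] [[0.957, 0.289, -0.001], [0.289, -0.957, 0.002], [-0.0, -0.002, -1.0]] 0.0856076314814677
```

View pics/top0.png

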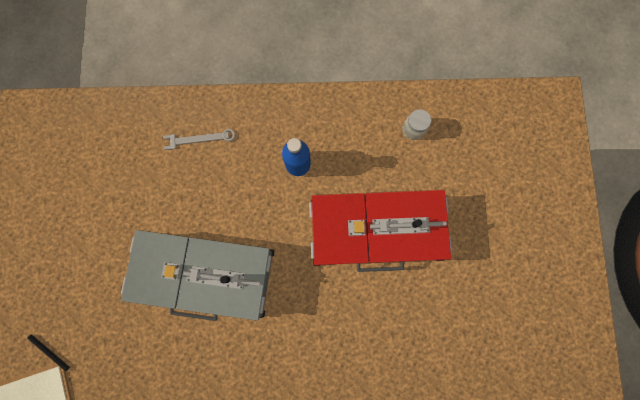

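View pics/side0.png

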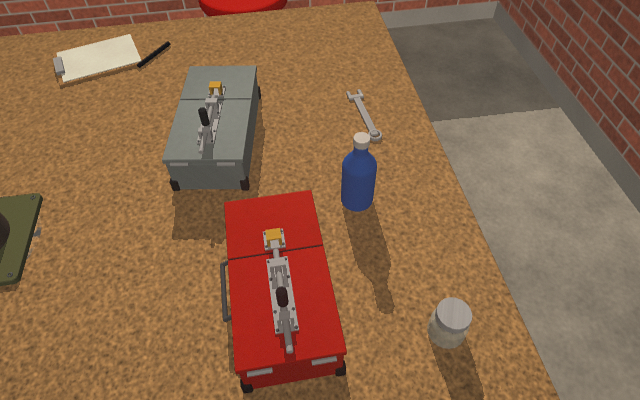

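The top view shows the red case's knob near (417,223) and its keeper near (357,228). In the side view they are near (282,292) and (274,237). The bottle is at (295,150) in the top view, and the grey case is well to the left.

```bash
cat > h.py <<'E'
import numpy as np,cv2
def ray(c,u,v,z):
    K=c["camera_matrix"];T=c["cam_to_world"]
    p=np.linalg.inv(K)@[u,v,1];d=T[:3,:3]@[p[0],-p[1],-p[2]];o=T[:3,3]
    return o+d*(z-o[2])/d[2]
def blob(c,m,box):
    x0,y0,x1,y1=box;r=np.zeros_like(m);r[y0:y1,x0:x1]=m[y0:y1,x0:x1]
    n,l,s,ce=cv2.connectedComponentsWithStats(r.astype(np.uint8));i=1+np.argmax(s[1:,4]);return s[i].tolist(),ce[i]
E
python3 - <<'E'
import pickle,cv2,numpy as np
from h import *
d=pickle.load(open("d0.pkl","rb"))
for n,kb,yb in(("top",(408,214,428,233),(345,215,372,240)),("side",(270,280,294,312),(258,222,292,250))):
    c=d[n];im=c["pixels"];hsv=cv2.cvtColor(im,cv2.COLOR_BGR2HSV)
    k=blob(c,im.max(2)<60,kb);y=blob(c,cv2.inRange(hsv,(15,120,130),(35,255,255))>0,yb)
    print(n,k,y,"keeper@.113",ray(c,*y[1],.113))
    for z in(.148,.13): print(" knob centroid",z,ray(c,*k[1],z))
    if n=="side":
        s=k[0];print("top of knob",ray(c,s[0]+s[2]/2,s[1]+4.5,.148), im[284:310,282].max(1))
    # red lid edges
    m=(cv2.inRange(hsv,(0,180,90),(6,255,255))>0)
    if n=="top":
        cs=max(cv2.findContours(m.astype(np.uint8),0,2)[0],key=cv2.contourArea);b=cv2.boxPoints(cv2.minAreaRect(cs))
        for q in b: print(" lid",q,ray(c,*q,.09))
        b=blob(c,cv2.inRange(hsv,(100,120,50),(130,255,255))>0,(270,120,330,190));print("bottle",b[0],ray(c,*b[1],.08))
cv2.imwrite("pics/k.png",np.hstack([cv2.resize(d["top"]["pixels"][190:270,340:460],None,fx=3.3,fy=3.3,interpolation=2),cv2.resize(d["side"]["pixels"][230:310,230:350],None,fx=3.3,fy=3.3,interpolation=2)]))
E
```

```text
top ([412, 220, 10, 8, 56], array([416.78571429, 223.16071429])) ([354, 221, 10, 12, 100], array([358.62, 226.34])) keeper@.113 [ 0.56000342 -0.14971714  0.113     ]
 knob centroid 0.148 [ 0.56021593 -0.26825102  0.148     ]
 knob centroid 0.13 [ 0.56209986 -0.27237534  0.13      ]
 lid [310.86005 195.02002] [ 0.63558744 -0.04717897  0.09      ]
 lid [447.30658 189.25464] [ 0.64132971 -0.35514432  0.09      ]
 lid [450.24835 258.8768 ] [ 0.48591799 -0.34998484  0.09      ]
 lid [313.80182 264.64218] [ 0.48059352 -0.05039847  0.09      ]
bottle [282, 142, 28, 34, 616] [ 0.7194372  -0.01610617  0.08      ]
side ([276, 287, 12, 20, 192], array([281.68229167, 296.60416667])) ([265, 228, 17, 13, 162], array([272.95679012, 233.94444444])) keeper@.113 [ 0.56007061 -0.15104804  0.113     ]
 knob centroid 0.148 [ 0.56258634 -0.28201033  0.148     ]
 knob centroid 0.13 [ 0.56228373 -0.272546    0.13      ]
top of knob [ 0.56385406 -0.27435076  0.148     ] [140 150  96  56  54  54  55  54  53  50  53  50  48  50  50  47  49  49
  47  51  50  48  43  84 106 110]
```

View pics/k.png

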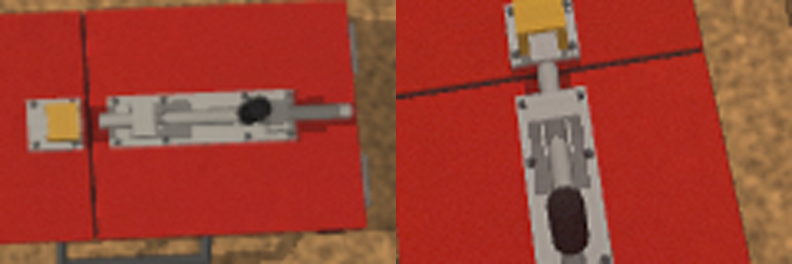

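Both views put the knob axis at about (0.562, -0.272), with the bolt running along (-0.018, 1). I'll turn the tool so the fingers straddle the knob along the bolt.

```bash
python3 -m pendant '[[[0,0,0,0,0,7.9,85],[0,0,0,0,0,7.9,85],[30,-25,0,0,0,0,80],[42,-36,0,0,0,0,70],[42,-36,0,0,0,0,60],[42,-36,0,0,0,0,60],[42,-36,0,0,0,0,60],[42,-36,0,0,0,0,60],[42,-36,0,0,0,0,60],[30,-25,0,0,0,0,60]]]' 25
cat > go.py <<'E'
from workcell import status
import numpy as np,sys
s=status.get_state();R=np.array(s["tcp_rot"]);t=np.array(eval(sys.argv[1]))
print(s["time_s"],s["eef_pos"],R.round(3).tolist(),s["opening"],s["wrist_force"],"shift mm",((t-s["eef_pos"])@R*1000).round(1))
E
python3 go.py "[.562,-.272,.16]"
```

```text
time_s: 1.35
eef_pos: [0.4898, -0.3243, 0.248]
tcp_rot: [[1.0, 0.02, 0.0], [0.02, -1.0, 0.001], [0.0, -0.001, -1.0]]
wrist_force: [0.3, -0.1, -1.7]
opening: 0.0599
finger_force: 0.0
1.35 [ 0.48982662 -0.32430157  0.24796991] [[1.0, 0.02, 0.0], [0.02, -1.0, 0.001], [0.0, -0.001, -1.0]] 0.05991489427819812 [ 0.34539604 -0.08187496 -1.73887989] shift mm [ 73.2 -50.7  88.1]
```

```bash
python3 -m pendant '[[[25,-17,0,0,0,0,60],[25,-17,0,0,0,0,60],[23,-17,0,0,0,0,60],[0,0,25,0,0,0,60],[0,0,28,0,0,0,60],[0,0,25,0,0,0,60],[0,0,12,0,0,0,60],[0,0,10,0,0,0,60],[0,0,6,0,0,0,60],[0,0,0,0,0,0,60]]]'
python3 go.py "[.562,-.272,.139]"; python3 - <<'E'
from workcell import camera
import cv2
a=camera("side")["pixels"];cv2.imwrite("pics/s1.png",cv2.resize(a[120:400,150:450],None,fx=2,fy=2))
E
```

```text
time_s: 2.6
eef_pos: [0.56, -0.275, 0.1424]
tcp_rot: [[1.0, 0.017, 0.0], [0.017, -1.0, -0.0], [0.0, 0.0, -1.0]]
wrist_force: [0.3, -0.2, 0.1]
opening: 0.0599
finger_force: 0.0
2.6 [ 0.55999221 -0.27495866  0.14235857] [[1.0, 0.017, 0.0], [0.017, -1.0, -0.0], [0.0, 0.0, -1.0]] 0.05991414881479446 [ 0.29113812 -0.23025147  0.08658596] shift mm [ 2.1 -2.9  3.4]
```

View pics/s1.png

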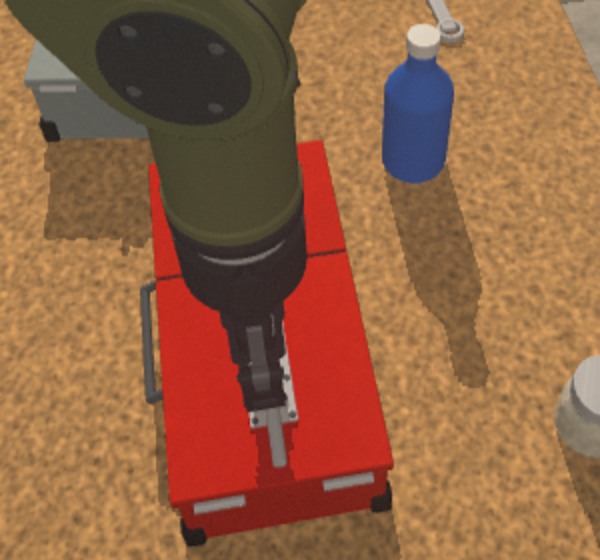

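The picture shows the gripper straddling the knob on the bolt line (crop about (260,370)). The bottle and grey case are well clear. I'll make a small correction and close.

```bash
python3 -m pendant '[[[2,-3,3,0,0,0,60],[0,0,0,0,0,0,30],[0,0,0,0,0,0,10],[0,0,0,0,0,0,10],[0,0,0,0,0,0,10],[0,0,0,0,0,0,10],[0,0,0,0,0,0,10],[0,0,0,0,0,0,10],[0,0,0,0,0,0,10],[0,0,0,0,0,0,10]]]' 30
```

```text
time_s: 3.9
eef_pos: [0.562, -0.272, 0.1395]
tcp_rot: [[1.0, 0.017, 0.0], [0.017, -1.0, -0.0], [0.0, 0.0, -1.0]]
wrist_force: [-0.2, -0.6, 4.7]
opening: 0.0148
finger_force: 29.5
```

Knob gripped at 14.8 mm with 29.5 N. Now I'll drag it along +y, which is tool -y.

```bash
python3 -m pendant '[[[0,-3,0,0,0,0,10],[0,-6,0,0,0,0,10],[0,-6,0,0,0,0,10],[0,-6,0,0,0,0,10],[0,-6,0,0,0,0,10],[0,-6,0,0,0,0,10],[0,-6,0,0,0,0,10],[0,-6,0,0,0,0,10],[0,-4,0,0,0,0,10],[0,0,0,0,0,0,10]]]'
```

```text
time_s: 5.15
eef_pos: [0.561, -0.2215, 0.1395]
tcp_rot: [[1.0, 0.018, -0.0], [0.018, -1.0, 0.001], [-0.0, -0.001, -1.0]]
wrist_force: [-1.5, -1.3, 6.6]
opening: 0.0149
finger_force: 29.8
```

```bash
python3 -m pendant '[[[0,-1,0,0,0,0,10],[0,-1,0,0,0,0,10],[0,-1,0,0,0,0,10],[0,-1,0,0,0,0,10],[0,0,0,0,0,0,10],[0,0,0,0,0,0,10],[0,0,0,0,0,0,10],[0,0,0,0,0,0,10],[0,0,0,0,0,0,10],[0,0,0,0,0,0,10]]]'
```

```text
time_s: 6.4
eef_pos: [0.561, -0.2203, 0.1395]
tcp_rot: [[1.0, 0.016, 0.001], [0.016, -1.0, -0.002], [0.001, 0.002, -1.0]]
wrist_force: [-0.5, -6.0, 4.5]
opening: 0.0151
finger_force: 29.7
```

The force is rising and the motion has stalled, so the bolt is at its stop. I'll release and lift clear.

```bash
python3 -m pendant '[[[0,0,0,0,0,0,50],[0,0,0,0,0,0,50],[0,0,0,0,0,0,50],[0,0,0,0,0,0,50],[0,0,-20,0,0,0,50],[0,0,-40,0,0,0,50],[0,0,-40,0,0,0,50],[-40,40,-10,0,0,0,50],[-60,0,0,0,0,0,50],[-60,0,0,0,0,0,50]]]'
python3 -m pendant '[[[-50,15,0,0,0,0,50],[-50,15,0,0,0,0,50],[-40,15,0,0,0,0,50],[-30,15,0,0,0,0,50],[0,0,0,0,0,0,50],[0,0,0,0,0,0,50],[0,0,0,0,0,0,50],[0,0,0,0,0,0,50],[0,0,0,0,0,0,50],[0,0,0,0,0,0,50]]]'
python3 - <<'E'
from workcell import camera
import cv2,numpy as np
from h import *
c=camera("side")["pixels"];t=camera("top");k=blob(t,t["pixels"].max(2)<60,(370,200,430,245));print(k,ray(t,*k[1],.13))
cv2.imwrite("pics/f.png",np.vstack([cv2.resize(t["pixels"][120:270,300:480],(660,300)),cv2.resize(c[200:350,200:380],(660,300))]))
E
```

```text
time_s: 7.65
eef_pos: [0.3999, -0.262, 0.2495]
tcp_rot: [[1.0, 0.016, 0.001], [0.016, -1.0, -0.001], [0.001, 0.001, -1.0]]
wrist_force: [-0.2, -0.1, 0.3]
opening: 0.0502
finger_force: 0.0
time_s: 8.9
eef_pos: [0.2329, -0.3244, 0.2493]
tcp_rot: [[1.0, 0.018, 0.0], [0.018, -1.0, -0.0], [0.0, 0.0, -1.0]]
wrist_force: [-0.1, -0.2, -0.2]
opening: 0.0499
finger_force: 0.0
([388, 221, 9, 8, 51], array([392.25490196, 224.21568627])) [ 0.56110516 -0.21997732  0.13      ]
```

View pics/f.png

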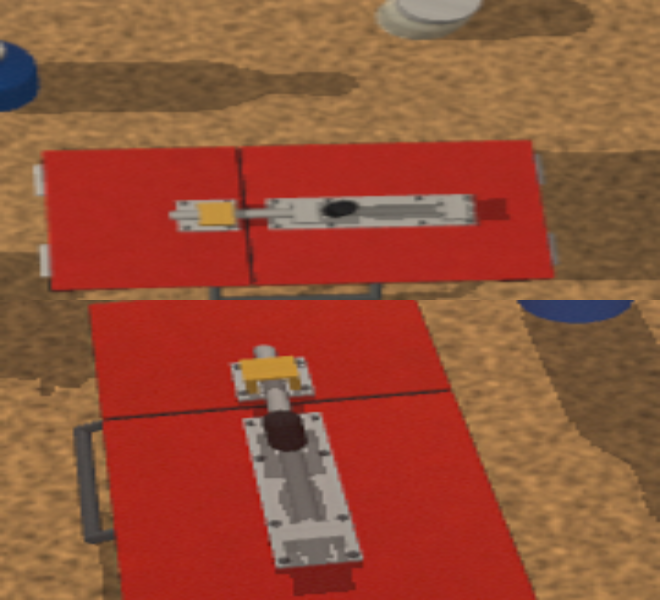

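The bolt tip sticks out beyond the brass keeper (top crop (175,215), side crop (265,350)). The knob has moved about 52 mm, and the robot is clear.

```bash
python3 -c "from workcell import job_done;print(job_done())"
```

```text
the job is handed in; nothing more can be done
None
```

The red case's bolt is home: its knob moved about 52 mm and its tip shows beyond the brass keeper. The arm stayed well clear of the grey case's bolt and the oil bottle, and the job was handed in at about 9 s (no verdict came back).

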